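Hold the specimen press open at the right mark

ROBOT

A 6-joint arm with a two-finger parallel gripper is mounted at the origin on the work surface. World frame = base frame: x ahead of the robot, y to its left, z up, the work surface at z = 0. Lengths are in m, angles in degrees, forces in N, time in s.
With the tool pointing down it reaches from about 0.25 to 0.725 m from the base axis. Payload 9.7 kg.
Tool frame: the origin (TCP) lies between the finger pads; the fingertips stand bot.tcp_to_tips ahead of it and the grasp point (between the pads) lies 2 mm behind it (bot.tcp_to_tips is the distance from the TCP to the fingertips, in m); z points along the fingers, y is the line along which they close (so a half turn about z gives the same grasp; the last joint's range is limited). The gripper opens to 85 mm and grips with 20 to 120 N. Pads are 22 mm wide; open, the fingers measure 114 mm over their backs; the gripper's body (76 mm by 85 mm) begins 54 mm behind the grasp point. The pads swing forward as they close: fully open they stand 13 mm farther back than shut.
Start: joints at [-71.219, 4.979, 10.078, 95.1, 0, 90], TCP at [0.177, -0.521, 0.248] pointing down, gripper open.
Joint ranges: [-179.16, 179.16], [-48.56, 103.87], [-65.8, 70.77], [-126.05, 130.52], [-82.76, 87.17], [-180, 180]. Speed limits (degrees/s): [127.2, 127.2, 147.25, 180, 180, 180].

INTERFACE

Orientations are given as [roll, pitch, yaw] about the fixed x, y, z axes, in that order (R = Rz(yaw) Ry(pitch) Rx(roll)).
In Python, from workcell import sensors, camera, camera_params, bot gives the robot as it stands.
- The arm moves only by the tool apply_moves, never from a script. Its argument "motion" is a list of rows, each an object with "jaw": the opening, from -1 (shut) to 1 (fully open); "xyz": the shift along the tool's x, y, z in mm, a list of three; "twist": the turn about the tool's z in rad. A call has 1 to 5 rows; each row is the pose to reach, as a shift and turn from the pose commanded when the call began, along the tool's axes at that moment; what a row does not reach only later rows make up. A row lasts 1/8 s, in which the tool goes at most 62.5 mm and 10.7 degrees, less where a joint would pass 70% of its speed; a pose out of reach is approached as far as the arm can. A call with a gripper value outside its range is refused whole. The fingers move at their own pace and stop on an object; "grip_force" is the grip in N (left out, the last holds). Time passes only in rows, so rows that repeat a pose let the fingers close. It gives the time, the measured TCP pose, the force, the opening and the grip force at its end, in the units of the state.
- sensors.get_obs(): the state, without advancing time (a new reading comes with each control period).
- camera(name): name is "side" or "top"; returns (picture, depth): 384x512x3 uint8, red, green, blue; 384x512 float32, m along the optical axis (not along the pixel's ray), 0 where there is no reading.
- camera_params(name): a dict with "mtx" (3x3 intrinsics, pixels), "k1" (the pictures are not rectified: a ray, as slopes to the right and down, at radius r is drawn at 1 + k1 r^2 times it, then the intrinsics apply), "rvec" (rotation vector, rad) and "tvec" (3), from world to camera coordinates, as OpenCV has them. Camera axes: x right, y down, z forward; pixel columns grow to the right and rows downward; lengths in m; the calibration is good to about 2 mm. A picture is of the moment at which its call begins. camera_params takes no time and is no camera call.
- bot.job_done(): hands the job in; it is judged then, once.
The state is a dict: "time": time; "q": joint angles; "qd": joint speeds; "joint_efforts": joint torques, N m; "ee_pos": TCP position; "tcp_rot": TCP orientation; "wrist_force": force on the tool from outside, world axes, zero at the start; "torque": the same for the moment, N m; "opening": finger opening in m; "grasp_force": force on a finger pad.
Only numpy, scipy, OpenCV 4.12 (cv2) and the standard library are available. Lean on these libraries where they do the work, as an engineer would, in place of code of your own. Each camera call takes 0.05 s, during which the arm holds its last target. There are 200 camera calls.

TASK

One of the three minerals is waiting in the glass dish: pull the hand press's spring-return lever away from its stop by its upright grip until the arm lies right over that mineral's rib on the quadrant (counting from the stop: first rib for the low, flat, blocky sphalerite, second for the rounded chrysocolla lump, third for the tall six-sided quartz crystal), so the press is open just wide enough for it. Keep it there: the job finishes with your gripper still holding the lever at that mark, since it springs shut when let go. Leave all the other things on the counter where they are.

Things in the scene. Friction and masses are not known exactly. Their poses are not given: they have to be found in the camera images.
- press: iron C-frame press fixed to the counter, base 180 x 120 mm, column on its +x side, frame 190 mm high; origin on the counter under the lever's vertical pivot, z up. Below the lever a level quadrant plate (radius 120 mm, top 194 mm up) bears three pale radial ribs, 6 mm wide, 90 to 135 mm from the pivot. Opening the lever raises the ram 35 mm per rad.
- lever (a joint): lever angle (rad): 0 at its stop, arm along the press's -y axis; grows clockwise seen from above, towards the press's -x (at q the arm points to press direction (-sin q, -cos q)). Ribs at 0.45, 0.85, 1.25; end stop 1.55. A spring always pulls it back to 0: about 4 N at the grip at the stop, 10 N at the third rib.
- grip (a point): lever's grip: upright black cylinder, 22 mm diameter, from 212 to 272 mm above the counter, rigid on the arm's end 150 mm from the pivot; this point lies on its axis at 245 mm. Space all round and above. The arm is a flat steel bar 14 mm wide, 200 to 212 mm above the counter, passing just over the ribs.
- mark1 (a point): first rib from the stop, the mark for the sphalerite: point on the rib's top, 125 mm from the pivot, 199 mm above the counter
- mark2 (a point): second rib from the stop, the mark for the chrysocolla: point on the rib's top, 125 mm from the pivot, 199 mm above the counter
- mark3 (a point): third rib from the stop, the mark for the quartz: point on the rib's top, 125 mm from the pivot, 199 mm above the counter
- dish: stout open glass dish, round, 100 mm across, 34 mm high, inner floor 8 mm above its underside; loose; holds one of the three specimens near its centre; origin: centre of its underside
- mat_a: fixed cork mat, round, 90 mm across, 8 mm thick, with a specimen standing on it; origin: centre of its underside
- mat_b: fixed cork mat, round, 90 mm across, 8 mm thick, with a specimen standing on it; origin: centre of its underside
- quartz: upright hexagonal quartz crystal with a pointed top, pale, 30 mm across, 54 mm tall; loose; origin: centre of its underside
- chrysocolla: rounded, knobbly chrysocolla lump, blue-green, about 49 x 42 mm, 40 mm tall; loose; origin: centre of its underside
- sphalerite: low, angular, blocky sphalerite piece, dark brown, 44 x 30 mm, about 24 mm tall; loose; origin: centre of its underside
- streak_plate: flat white porcelain tile 70 x 50 x 8 mm, loose bystander; origin: centre of its underside
- jar: closed jar 52 mm across, 85 mm tall, loose bystander; origin: centre of its underside
- hammer: hammer 260 mm long lying flat, loose bystander; origin near its middle
- brush: brush 170 mm long lying flat, loose bystander; origin near its middle

How it is judged:
By the outcome, as a careful person would: the job done as asked, in the order asked, and still so for the second after the job is handed in, while the arm keeps its last pose, push and grip.
It also fails if it takes over 32 s, if anything falls off the work surface, if the arm or the gripper's body presses on something with over 40 N, if the wrist force passes 120 N, or if a joint passes its speed limit or range.

## Working session

There is one attempt and no reset: what is moved stays moved. The work goes in short steps, Python scripts to look and compute and a tool call to move; the robot and the scene stay as the last step left them, time stands still between calls to the robot, and variables do not carry over. Pictures are saved under pics/ and viewed, at most 10 in all, crops included, and the job is handed in when it is done.

Besides the shell and the picture viewer there is one more tool, called after ">>>" as name(argument=value, ...) on one line, values as JSON. apply_moves: Moves the arm, as the interface text tells. Its arguments: {"type":"object","properties":{"motion":{"type":"array","items":{"type":"object","properties":{"jaw":{"type":"number"},"xyz":{"type":"array","items":{"type":"number"}},"twist":{"type":"number"}}}},"grip_force":{"type":"number"}},"required":["motion"]}

```bash
mkdir -p pics; cat > h.py <<'E'
import numpy as np, cv2
from workcell import sensors, camera, camera_params, bot
def cloud(name, depth):
    p=camera_params(name); K=np.array(p["mtx"]); h,w=depth.shape
    u,v=np.meshgrid(np.arange(w),np.arange(h))
    d=np.array([p["k1"],0,0,0,0.])
    n=cv2.undistortPoints(np.stack([u,v],-1).reshape(-1,1,2).astype(float),K,d).reshape(h,w,2)
    R=cv2.Rodrigues(np.array(p["rvec"],float))[0]; t=np.array(p["tvec"],float).ravel()
    c=np.dstack([n,np.ones((h,w))])*depth[...,None]
    return (c-t)@R
E
python3 - <<'E'
from h import *
for n in("side","top"):
    im,d=camera(n); np.savez(f"{n}0.npz",im=im,d=d)
    cv2.imwrite(f"pics/{n}0.png",cv2.resize(im[...,::-1],(768,576)))
    print(n,camera_params(n),(d>0).mean())
print(sensors.get_obs(),bot.tcp_to_tips)
E
```

```text
side {'mtx': array([[387.62175628,   0.        , 257.81005472],
       [  0.        , 387.62175628, 191.98514732],
       [  0.        ,   0.        ,   1.        ]]), 'k1': -0.07256659587092523, 'rvec': array([ 2.16472484, -0.56835094,  0.26386562]), 'tvec': array([-0.50096023,  0.23707414,  1.06411446])} 0.9960734049479166
top {'mtx': array([[353.57798422,   0.        , 253.3123821 ],
       [  0.        , 353.57798422, 189.33509864],
       [  0.        ,   0.        ,   1.        ]]), 'k1': -0.006124835917398434, 'rvec': array([ 2.15039288, -2.17219304,  0.14408258]), 'tvec': array([-0.08553855,  0.54758223,  1.02336038])} 0.9961598714192709
{'time': 0.1, 'q': array([-7.12162123e+01,  5.01081640e+00,  1.00371600e+01,  9.50986942e+01,
       -1.07663014e-03,  9.00005689e+01]), 'qd': array([ 5.96262884e-02, -1.20184158e-01,  1.83965302e-01, -2.73303027e-07,
       -3.49682270e-02, -3.85379739e-02]), 'joint_efforts': array([-2.70584162e-03, -5.21562052e+01,  4.65653765e+01,  1.60196068e-02,
       -1.13608103e-04, -1.64661321e-05]), 'ee_pos': array([ 0.17703434, -0.52053333,  0.24761   ]), 'tcp_rot': array([-1.79927649e+02,  1.07734771e-03,  1.87832202e+01]), 'wrist_force': array([ 0.4412379 ,  0.02483611, -0.61056447]), 'torque': array([-0.02903053, -0.00627152, -0.01852328]), 'grasp_force': 0.0, 'opening': 0.08535795652633349} 0.017
```

View pics/side0.png

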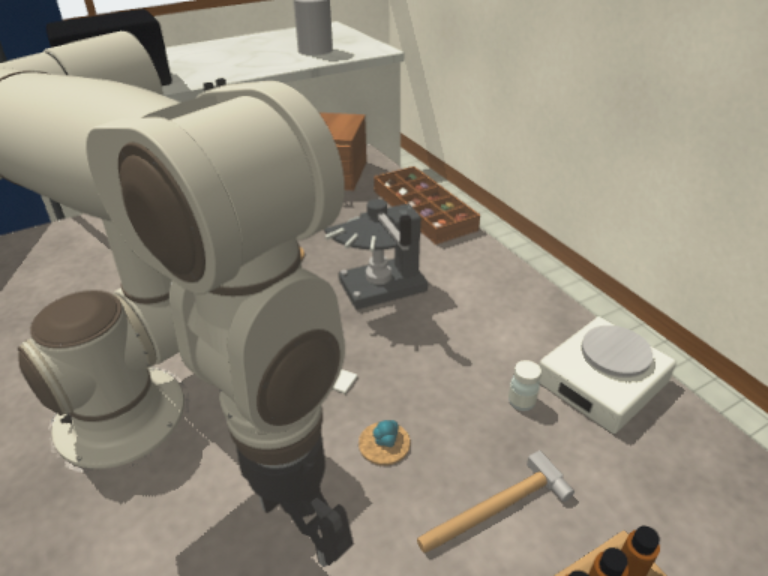

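View pics/top0.png

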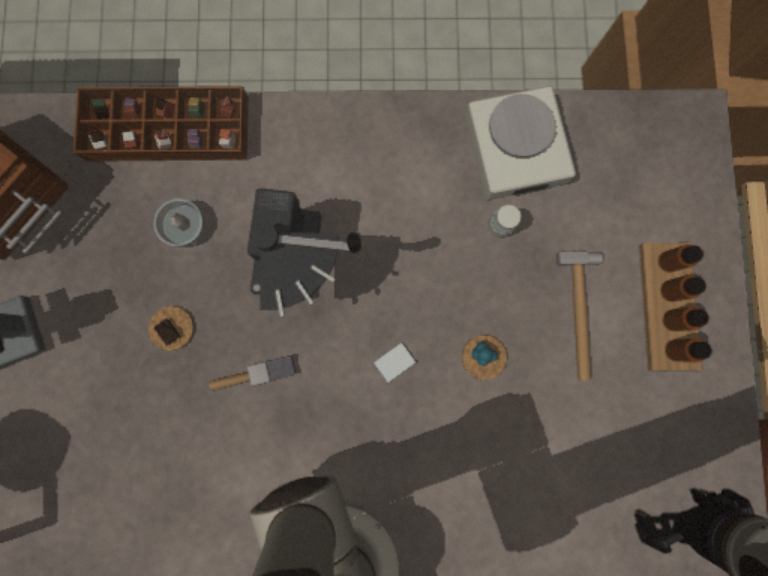

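The dish (178,222 in top view) must hold the pale quartz: the mats carry the chrysocolla (485,355) and the sphalerite (168,328). That means the third rib. The lever runs from the pivot at about (268,238) to the grip at (352,242), and the ribs lie at (322,272), (305,292) and (279,303). Next I measure the grip, ribs and pivot.

```bash
python3 - <<'E'
from h import *
z=np.load("top0.npz"); im,d=z["im"],z["d"]; P=cloud("top",d)
cv2.imwrite("pics/crop.png",cv2.resize(im[110:220,90:270,::-1],None,fx=4,fy=4,interpolation=cv2.INTER_NEAREST))
v,u=np.mgrid[:384,:512]; roi=(u>160)&(u<245)&(v>120)&(v<215)
g=roi&(P[...,2]>.262)&(P[...,2]<.285)&(u>215); q=P[g]
print("grip",g.sum(),q.mean(0),(q.min(0)+q.max(0))/2,np.ptp(q,0),u[g].mean(),v[g].mean())
hsv=cv2.cvtColor(im,cv2.COLOR_RGB2HSV)
m=(roi&(hsv[...,2]>150)&(P[...,2]>.18)&(P[...,2]<.225)).astype(np.uint8)
n,L,s,c=cv2.connectedComponentsWithStats(m)
lines=[]
for i in range(1,n):
    if s[i,4]<8: continue
    q=P[L==i]; mu=q[:,:2].mean(0); dr=np.linalg.svd(q[:,:2]-mu)[2][0]; e=(q[:,:2]-mu)@dr
    print(s[i],c[i],mu,q[:,2].mean(),"dir",np.degrees(np.arctan2(dr[1],dr[0]))%180,"len",np.ptp(e))
    lines.append((mu,dr))
# side check
z=np.load("side0.npz"); Q=cloud("side",z["d"]).reshape(-1,3)
k=(Q[:,2]>.262)&(Q[:,2]<.285)&(Q[:,0]>.35)&(Q[:,0]<.6)&(abs(Q[:,1])<.15); print("side",k.sum(),Q[k].mean(0) if k.any() else 0)
np.save("P.npy",P)
E
```

```text
grip 68 [ 0.58724959 -0.04743164  0.27177738] [ 0.58849411 -0.04666691  0.27098746] [0.0216138  0.01894876 0.01075426] 235.30882352941177 159.72058823529412
[208 178  15   9  27] [215. 182.] [0.5456032  0.00704056] 0.1999838200221319 dir 57.626202789418 len 0.04078451074127914
[198 188  10  15  30] [202.53333333 194.63333333] [0.51385679 0.03827694] 0.19980354980190246 dir 33.842089910390854 len 0.0426238171788891
[184 194   5  17  30] [186.06666667 201.8       ] [0.49620101 0.07938112] 0.19973403912487875 dir 11.508720459918777 len 0.04103987005127885
side 44 [ 0.58646292 -0.05056072  0.26856766]
```

View pics/crop.png

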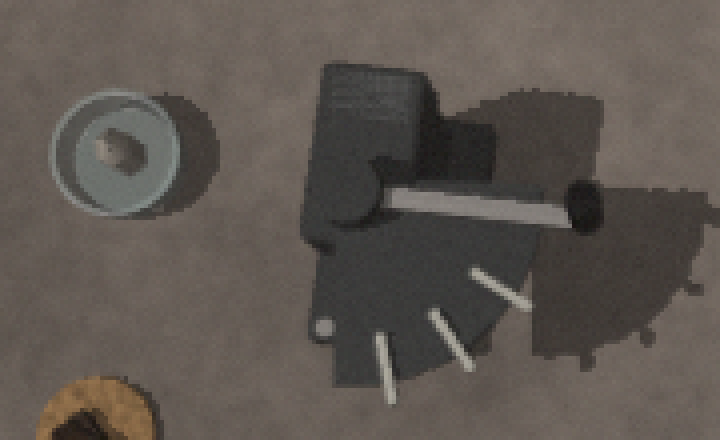

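```bash
cat > fit.py <<'E'
import numpy as np
ribs=np.array([[.5456,.00704],[.51386,.03828],[.4962,.07938]]); grip=np.array([.5876,-.047])
qs=np.array([.45,.85,1.25]); mod=np.vstack([.1125*np.c_[-np.sin(qs),-np.cos(qs)],[[0,-.15]]]); obs=np.vstack([ribs,grip])
a,b=mod-mod.mean(0),obs-obs.mean(0); psi=np.arctan2((a[:,0]*b[:,1]-a[:,1]*b[:,0]).sum(),(a*b).sum())
R=np.array([[np.cos(psi),-np.sin(psi)],[np.sin(psi),np.cos(psi)]]); piv=obs.mean(0)-R@mod.mean(0)
if __name__=="__main__":
    print("psi",np.degrees(psi),"piv",piv,"res mm",1e3*(obs-mod@R.T-piv))
    for q in (0,.2,.4,.6,.8,1,1.25,1.3): print(q,piv+R@(.15*np.array([-np.sin(q),-np.cos(q)])))
E
python3 fit.py
```

```text
psi -7.136171424875823 piv [0.60661543 0.10152109] res mm [[ 0.12346703 -0.04441726]
 [ 0.33259701 -0.06776133]
 [-0.07482519 -0.20478533]
 [-0.38123885  0.31696392]]
0 [ 0.58798124 -0.04731696]
0.2 [ 0.55878312 -0.04064807]
0.4 [ 0.53149193 -0.02831134]
0.6 [ 0.50719568 -0.0107986 ]
0.8 [0.48686298 0.01119197]
1 [0.47130443 0.03678368]
1.25 [0.45949462 0.07227268]
1.3 [0.45821668 0.07966221]
```

>>> apply_moves(motion=[{"jaw": 1,"xyz": [50,-29,-15],"twist": -0.11},{"jaw": 1,"xyz": [100,-58,-30],"twist": -0.22},{"jaw": 1,"xyz": [150,-87,-45],"twist": -0.33},{"jaw": 1,"xyz": [200,-116,-60],"twist": -0.44},{"jaw": 1,"xyz": [250,-145,-60],"twist": -0.55}], grip_force=60)

```text
time: 0.72
ee_pos: [0.3682, -0.3015, 0.3093]
tcp_rot: [179.9, -0.0, 50.5]
wrist_force: [1.2, -0.8, -0.2]
opening: 0.0852
grasp_force: 0.0
```

```bash
cat > go.py <<'E'
import sys
from h import *
from fit import piv,R,psi
from scipy.spatial.transform import Rotation as Ro
def show(q,z,dr=0):
    o=sensors.get_obs(); Rt=Ro.from_euler('xyz',o['tcp_rot'],degrees=True)
    t=np.r_[piv+R@((.15+dr)*np.array([-np.sin(q),-np.cos(q)])),z]
    yaw=90+np.degrees(psi)-np.degrees(q)
    tw=-(np.radians(yaw-o['tcp_rot'][2])+np.pi)%(2*np.pi)-np.pi
    e=Rt.inv().apply(t-o['ee_pos'])*1e3
    return e.round(1),round(tw,3)
if __name__=="__main__":
    o=sensors.get_obs(); print(o['time'],o['q'].round(1),o['ee_pos'].round(4),o['tcp_rot'].round(1),o['wrist_force'].round(1),o['opening'],o['grasp_force'])
    z=float(sys.argv[1])
    for q in map(float,sys.argv[2:]): print(q,*show(q,z))
E
python3 go.py .315 0
```

```text
0.725 [-39.3  -3.4   8.5 101.8   0.   90.2] [ 0.3682 -0.3015  0.3093] [179.9  -0.   50.5] [ 1.2 -0.8 -0.2] 0.08522384251938775 0.0
0.0 [336.    7.8  -5.7] -0.565
```

>>> apply_moves(motion=[{"jaw": 1,"xyz": [60,1,-2],"twist": -0.11},{"jaw": 1,"xyz": [120,3,-4],"twist": -0.22},{"jaw": 1,"xyz": [180,4,-6],"twist": -0.33},{"jaw": 1,"xyz": [240,6,-6],"twist": -0.45},{"jaw": 1,"xyz": [300,7,-6],"twist": -0.56}])

```text
time: 1.35
ee_pos: [0.5651, -0.0748, 0.314]
tcp_rot: [-180.0, 0.0, 82.6]
wrist_force: [0.7, -0.9, 0.4]
opening: 0.0855
grasp_force: 0.0
```

```bash
python3 go.py .300 0; python3 go.py .243 0
```

```text
1.35 [ -7.5  10.   23.1 103.1  -0.   89.9] [ 0.5651 -0.0748  0.314 ] [-180.     0.    82.6] [ 0.7 -0.9  0.4] 0.08553191037905591 0.0
0.0 [30.2 19.1 14. ] -0.005
1.35 [ -7.5  10.   23.1 103.1  -0.   89.9] [ 0.5651 -0.0748  0.314 ] [-180.     0.    82.6] [ 0.7 -0.9  0.4] 0.08553191037905591 0.0
0.0 [30.2 19.1 71. ] -0.005
```

>>> apply_moves(motion=[{"jaw": 1,"xyz": [30,19,5],"twist": 0},{"jaw": 1,"xyz": [30,19,20],"twist": 0},{"jaw": 1,"xyz": [30,19,45],"twist": 0},{"jaw": 1,"xyz": [30,19,71],"twist": 0},{"jaw": 1,"xyz": [30,19,71],"twist": 0}])

```text
time: 1.98
ee_pos: [0.586, -0.0493, 0.2411]
tcp_rot: [-179.8, 0.0, 82.4]
wrist_force: [0.1, 0.2, 0.0]
opening: 0.0852
grasp_force: 0.0
```

```bash
python3 go.py .243 0; python3 - <<'E'
from h import *
im,d=camera("top"); a=im[110:220,150:270,::-1]
im,d=camera("side"); b=im[110:220,195:315,::-1]
cv2.imwrite("pics/pre.png",cv2.resize(np.hstack([a,b]),None,fx=3.3,fy=3.3))
E
```

```text
1.975 [-4.8 10.4 15.3 95.1 -0.  92.8] [ 0.586  -0.0493  0.2411] [-179.8    0.    82.4] [0.1 0.2 0. ] 0.08524433042070528 0.0
0.0 [ 2.2  1.7 -1.9] -0.008
```

View pics/pre.png

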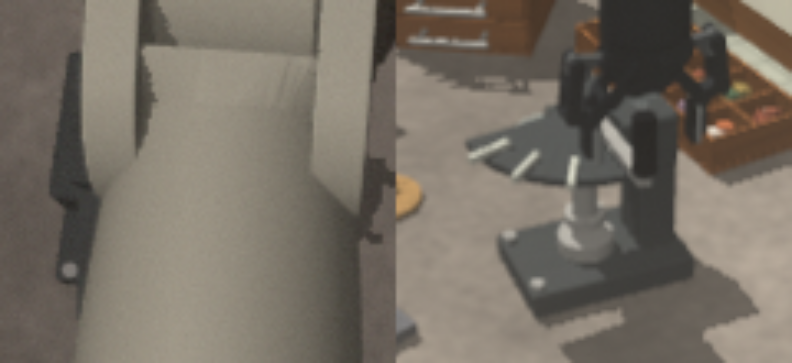

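The right half shows the grip (645,145) standing between the open fingers (590,135 and 697,120). The arm blocks the top view. I close now.

>>> apply_moves(motion=[{"jaw": 1,"xyz": [2,2,-3],"twist": -0.01},{"jaw": -1,"xyz": [2,2,-3],"twist": -0.01},{"jaw": -1,"xyz": [2,2,-3],"twist": -0.01},{"jaw": -1,"xyz": [2,2,-3],"twist": -0.01},{"jaw": -1,"xyz": [2,2,-3],"twist": -0.01}], grip_force=60)

```text
time: 2.7
ee_pos: [0.5885, -0.0477, 0.2465]
tcp_rot: [-179.9, 0.0, 82.9]
wrist_force: [-3.4, -0.2, 1.2]
opening: 0.0206
grasp_force: 58.5
```

```bash
python3 go.py .244 0
```

```text
2.7 [-4.6 10.7 16.2 95.6  0.  92.4] [ 0.5885 -0.0477  0.2465] [-179.9    0.    82.9] [-3.4 -0.2  1.2] 0.02061385731378148 58.531145453453064
0.0 [ 0.3 -0.5  2.5] 0.001
```

```bash
python3 go.py .246 .12 .24 .36 .48 .6
```

```text
2.7 [-4.6 10.7 16.2 95.6  0.  92.4] [ 0.5885 -0.0477  0.2465] [-179.9    0.    82.9] [-3.4 -0.2  1.2] 0.02061385731378148 58.531145453453064
0.12 [  1.4 -18.5   0.6] 0.121
0.24 [  4.6 -36.2   0.6] 0.241
0.36 [ 10.  -53.4   0.6] 0.361
0.48 [ 17.3 -69.8   0.6] 0.481
0.6 [ 26.6 -85.2   0.6] 0.601
```

>>> apply_moves(motion=[{"jaw": -1,"xyz": [1.4,-18.5,0],"twist": 0.12},{"jaw": -1,"xyz": [4.6,-36.2,0],"twist": 0.24},{"jaw": -1,"xyz": [10,-53.4,0],"twist": 0.36},{"jaw": -1,"xyz": [17.3,-69.8,0],"twist": 0.48},{"jaw": -1,"xyz": [26.6,-85.2,0],"twist": 0.6}])

```text
time: 3.32
ee_pos: [0.5074, -0.0117, 0.2465]
tcp_rot: [179.9, 0.1, 48.3]
wrist_force: [2.1, -4.2, 1.4]
opening: 0.0208
grasp_force: 58.7
```

```bash
python3 go.py .246 .6 .72 .84 .96 1.08 1.18
```

```text
3.325 [-1.300e+00 -9.000e-01  3.800e+00  9.470e+01 -1.000e-01  1.304e+02] [ 0.5074 -0.0117  0.2465] [1.799e+02 1.000e-01 4.830e+01] [ 2.1 -4.2  1.4] 0.02079182127829409 58.73104155063629
0.6 [ 0.6 -0.8  0.5] -0.003
0.72 [  1.6 -18.8   0.5] 0.117
0.84 [  4.8 -36.5   0.4] 0.237
0.96 [ 10.  -53.7   0.4] 0.357
1.08 [ 17.3 -70.1   0.3] 0.477
1.18 [ 24.8 -83.1   0.3] 0.577
```

>>> apply_moves(motion=[{"jaw": -1,"xyz": [1.6,-18.8,0],"twist": 0.11},{"jaw": -1,"xyz": [4.8,-36.5,0],"twist": 0.22},{"jaw": -1,"xyz": [10,-53.7,0],"twist": 0.33},{"jaw": -1,"xyz": [17.3,-70.1,0],"twist": 0.43},{"jaw": -1,"xyz": [24.8,-83.1,0],"twist": 0.52}])

```text
time: 3.95
ee_pos: [0.4606, 0.061, 0.2464]
tcp_rot: [179.8, 0.2, 18.5]
wrist_force: [-3.5, -14.4, 2.3]
opening: 0.0206
grasp_force: 59.2
```

```bash
python3 go.py .246 1.18 1.22 1.25
```

```text
3.95 [  7.7  -6.6  -1.5  95.2  -0.3 169.2] [0.4606 0.061  0.2464] [179.8   0.2  18.5] [ -3.5 -14.4   2.3] 0.02061605669681617 59.24308955669403
1.18 [ 1.6 -0.6  0.4] 0.056
1.22 [ 2.  -6.6  0.4] 0.096
1.25 [  2.5 -11.1   0.4] 0.126
```

>>> apply_moves(motion=[{"jaw": -1,"xyz": [1.5,-6,0],"twist": 0.03},{"jaw": -1,"xyz": [2.2,-11,0],"twist": 0.06},{"jaw": -1,"xyz": [2.2,-11,0],"twist": 0.06},{"jaw": -1,"xyz": [2.2,-11,0],"twist": 0.06}])

```text
time: 4.45
ee_pos: [0.4581, 0.0713, 0.2464]
tcp_rot: [179.7, 0.3, 15.2]
wrist_force: [-14.6, -17.1, 6.6]
opening: 0.021
grasp_force: 59.6
```

```bash
python3 go.py .246 1.25; python3 - <<'E'
from h import *
im,d=camera("top"); np.savez("top1.npz",im=im,d=d); a=im[110:220,150:270,::-1]
im,d=camera("side"); np.savez("side1.npz",im=im,d=d); b=im[110:220,195:315,::-1]
cv2.imwrite("pics/end.png",cv2.resize(np.hstack([a,b]),None,fx=3.3,fy=3.3))
E
```

```text
4.45 [  9.   -6.5  -1.5  95.3  -0.3 173.8] [0.4581 0.0713 0.2464] [179.7   0.3  15.2] [-14.6 -17.1   6.6] 0.020974015684980998 59.58378553390503
1.25 [ 1.6 -0.6  0.4] 0.069
```

View pics/end.png

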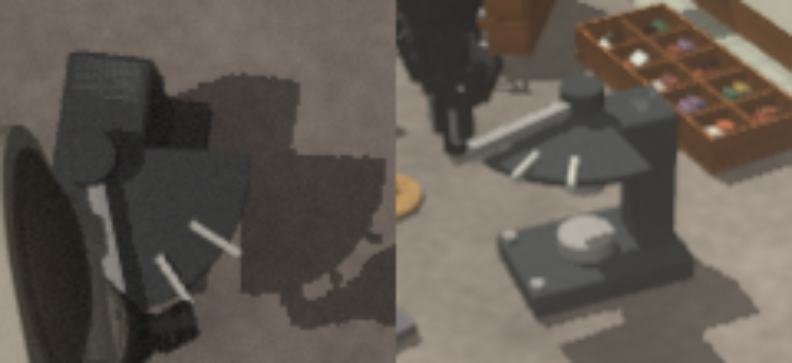

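The third rib is now hidden under the bar, as it should be; the top view shows the bar from (97,190) to (118,285), and ribs 1 and 2 are clear. Next I measure the bar angle against the visible ribs.

```bash
cat > ang.py <<'E'
from h import *
from fit import piv,R
def bar(n,f,qexp):
    z=np.load(f); im,d=z["im"],z["d"]; P=cloud(n,d); hsv=cv2.cvtColor(im,cv2.COLOR_RGB2HSV)
    L=(P[...,:2]-piv)@R; r=np.hypot(L[...,0],L[...,1]); q=np.arctan2(-L[...,0],-L[...,1])
    m=(r>.03)&(r<.135)&(abs(P[...,2]-.212)<.006)&(abs(q-qexp)<.35)&(hsv[...,2]>80)
    p=L[m]; mu=p.mean(0); dr=np.linalg.svd(p-mu)[2][0]; dr*=np.sign(dr@mu)
    off=(mu[0]*dr[1]-mu[1]*dr[0])
    print(n,f,m.sum(),"z",P[m][:,2].mean().round(4),"q line",np.arctan2(-dr[0],-dr[1]).round(4),"q mean",np.median(q[m]).round(4),"off mm",off*1e3,"r",r[m].min(),r[m].max())
    w=(r>.092)&(r<.133)&(abs(P[...,2]-.199)<.004)&(hsv[...,2]>150)
    for k in (.45,.85,1.25):
        s=w&(abs(q-k)<.12)
        if s.sum()>5: print("  rib",k,s.sum(),q[s].mean().round(4),r[s].mean().round(4))
import sys
if __name__=="__main__":
    for a in [("top","top0.npz",0),("side","side0.npz",0),("top","top1.npz",1.25),("side","side1.npz",1.25)]:
        try: bar(*a)
        except Exception as e: print(a,e)
E
python3 ang.py
```

```text
top top0.npz 231 z 0.2124 q line -0.0046 q mean 0.0009 off mm 0.6595363606225261 r 0.03012413263618994 0.1348324866352052
  rib 0.45 26 0.4491 0.1122
  rib 0.85 27 0.8478 0.1116
  rib 1.25 28 1.2476 0.112
side side0.npz 85 z 0.2104 q line 0.0275 q mean 0.0267 off mm -0.5891639536781069 r 0.030658152060714868 0.13173579321084591
  rib 0.45 16 0.4451 0.1148
  rib 0.85 17 0.8569 0.1135
  rib 1.25 16 1.2534 0.1123
top top1.npz 111 z 0.2126 q line 1.2288 q mean 1.2058 off mm -0.9692599811721228 r 0.030239626384850112 0.10522368061879617
  rib 0.45 25 0.4495 0.1118
  rib 0.85 23 0.848 0.1091
side side1.npz 118 z 0.2102 q line 1.2241 q mean 1.2055 off mm -0.8550089319139531 r 0.030041033896586987 0.13359736247322976
  rib 0.45 15 0.4474 0.1146
  rib 0.85 16 0.8557 0.1119
```

```bash
cat > prof.py <<'E'
from h import *
from fit import piv,R
import sys
def prof(n,f,q0):
    z=np.load(f); P=cloud(n,z["d"]); V=z["im"].max(2)
    L=(P[...,:2]-piv)@R; dr=np.array([-np.sin(q0),-np.cos(q0)]); dt=np.array([-np.cos(q0),np.sin(q0)])
    a,t=L@dr,L@dt; print(n,f)
    for r in np.arange(.035,.145,.01):
        m=(abs(a-r)<.005)&(abs(t)<.02)&(abs(P[...,2]-.212)<.005)&(V>70)
        if m.sum(): print(f"  r {r:.3f} n {m.sum()} t {t[m].min()*1e3:.1f} {np.median(t[m])*1e3:.1f} {t[m].max()*1e3:.1f} z {P[m][:,2].mean():.4f}")
if __name__=="__main__":
    for a in sys.argv[1:]:
        n,f,q=a.split(","); prof(n,f,float(q))
E
python3 prof.py top,top0.npz,0 side,side0.npz,0 top,top1.npz,1.25 side,side1.npz,1.25
python3 - <<'E'
from h import *
im=np.load("side1.npz")["im"]; cv2.imwrite("pics/endc.png",cv2.resize(im[125:180,205:275,::-1],None,fx=10,fy=10,interpolation=cv2.INTER_CUBIC))
E
```

```text
top top0.npz
  r 0.035 n 23 t -6.0 2.2 7.1 z 0.2121
  r 0.045 n 22 t -6.4 0.7 6.7 z 0.2126
  r 0.055 n 23 t -6.3 0.0 7.3 z 0.2129
  r 0.065 n 22 t -6.4 1.0 6.6 z 0.2124
  r 0.075 n 20 t -5.4 0.2 7.2 z 0.2120
  r 0.085 n 24 t -7.3 0.6 6.7 z 0.2123
  r 0.095 n 20 t -5.6 0.2 5.6 z 0.2123
  r 0.105 n 24 t -6.1 0.1 7.2 z 0.2122
  r 0.115 n 21 t -6.1 0.1 6.3 z 0.2127
  r 0.125 n 23 t -6.3 -0.0 6.8 z 0.2124
  r 0.135 n 19 t -7.1 1.2 6.2 z 0.2122
side side0.npz
  r 0.035 n 6 t -5.4 -0.4 5.8 z 0.2106
  r 0.045 n 8 t -4.3 2.0 7.3 z 0.2108
  r 0.055 n 8 t -7.3 0.1 5.5 z 0.2105
  r 0.065 n 8 t -4.9 0.9 6.6 z 0.2112
  r 0.075 n 11 t -5.8 3.6 7.9 z 0.2111
  r 0.085 n 9 t -7.0 0.4 6.0 z 0.2102
  r 0.095 n 5 t -4.2 0.3 4.9 z 0.2103
  r 0.105 n 12 t -5.4 1.3 6.6 z 0.2108
  r 0.115 n 7 t -3.0 2.4 7.2 z 0.2101
  r 0.125 n 3 t 3.3 5.4 6.8 z 0.2125
  r 0.135 n 2 t 5.6 5.7 5.7 z 0.2100
top top1.npz
  r 0.035 n 22 t -6.4 -0.9 6.4 z 0.2125
  r 0.045 n 14 t -7.1 -2.8 2.5 z 0.2128
  r 0.055 n 9 t -6.9 -4.4 -2.1 z 0.2122
  r 0.065 n 10 t -6.7 -3.9 -1.4 z 0.2124
  r 0.075 n 15 t -7.2 -3.6 3.7 z 0.2130
  r 0.085 n 21 t -7.6 -0.8 5.4 z 0.2123
  r 0.095 n 16 t -7.6 -2.8 3.7 z 0.2125
  r 0.105 n 5 t -7.1 -5.8 -4.4 z 0.2125
side side1.npz
  r 0.035 n 9 t -7.4 -1.8 2.6 z 0.2098
  r 0.045 n 10 t -7.9 -0.5 7.5 z 0.2108
  r 0.055 n 10 t -6.1 -2.6 4.2 z 0.2104
  r 0.065 n 10 t -7.9 -4.3 7.7 z 0.2107
  r 0.075 n 9 t -6.8 -0.3 6.8 z 0.2105
  r 0.085 n 9 t -7.1 -3.4 4.4 z 0.2103
  r 0.095 n 11 t -11.1 -4.4 4.0 z 0.2097
  r 0.105 n 13 t -10.1 -3.4 4.1 z 0.2110
  r 0.115 n 12 t -12.8 -3.1 1.8 z 0.2110
  r 0.125 n 8 t -7.5 -4.8 5.5 z 0.2104
  r 0.135 n 10 t -8.8 -4.9 4.9 z 0.2111
```

View pics/endc.png

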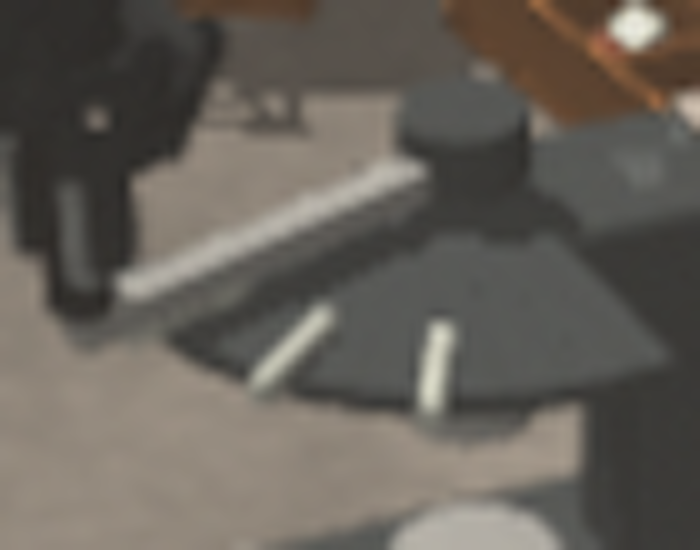

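The crop shows the bar from (420,165) to (120,290) with the third rib fully hidden, and the grip held in the fingers at (85,300). The top-view bar edge sits about 0.9 mm short, so q is about 1.238. I nudge it on by about 1.5–2 mm and ease the radial load.

>>> apply_moves(motion=[{"jaw": -1,"xyz": [-1.5,-2,0],"twist": 0.02},{"jaw": -1,"xyz": [-1.5,-2,0],"twist": 0.02},{"jaw": -1,"xyz": [-1.5,-2,0],"twist": 0.02},{"jaw": -1,"xyz": [-1.5,-2,0],"twist": 0.02}])

```text
time: 5.05
ee_pos: [0.4576, 0.0732, 0.2464]
tcp_rot: [179.8, 0.1, 14.0]
wrist_force: [-4.3, -14.8, 2.6]
opening: 0.0207
grasp_force: 59.3
```

```bash
python3 go.py .246 1.25; python3 - <<'E'
from h import *
for n in ("top","side"):
    im,d=camera(n); np.savez(n+"2.npz",im=im,d=d)
E
python3 prof.py top,top2.npz,1.25 side,side2.npz,1.25
```

```text
5.05 [  9.2  -6.7  -1.7  95.2  -0.3 175.2] [0.4576 0.0732 0.2464] [1.798e+02 1.000e-01 1.400e+01] [ -4.3 -14.8   2.6] 0.02066172353711854 59.263091683387756
1.25 [1.6 1.3 0.4] 0.049
top top2.npz
  r 0.035 n 22 t -6.3 0.1 6.6 z 0.2120
  r 0.045 n 17 t -6.0 -1.5 5.0 z 0.2125
  r 0.055 n 13 t -6.1 -2.7 1.0 z 0.2130
  r 0.065 n 15 t -6.5 -3.0 1.9 z 0.2128
  r 0.075 n 15 t -6.3 -2.2 4.1 z 0.2127
  r 0.085 n 20 t -5.9 0.3 5.8 z 0.2124
  r 0.095 n 21 t -6.9 -0.1 6.8 z 0.2122
  r 0.105 n 8 t -6.7 -4.4 1.0 z 0.2116
side side2.npz
  r 0.035 n 10 t -9.1 -3.4 5.1 z 0.2108
  r 0.045 n 8 t -5.8 -1.2 4.1 z 0.2116
  r 0.055 n 10 t -5.7 -4.3 6.3 z 0.2102
  r 0.065 n 9 t -8.0 -0.2 7.2 z 0.2110
  r 0.075 n 11 t -8.9 -2.1 6.5 z 0.2105
  r 0.085 n 10 t -6.2 -2.2 8.5 z 0.2104
  r 0.095 n 10 t -8.4 -0.1 6.6 z 0.2108
  r 0.105 n 9 t -6.5 -3.6 5.1 z 0.2108
  r 0.115 n 12 t -8.3 -1.5 7.8 z 0.2099
  r 0.125 n 11 t -10.6 -3.4 7.1 z 0.2103
  r 0.135 n 9 t -9.0 -4.1 4.6 z 0.2103
```

The bar edges in the top view now match the rib line to within about 0.3 mm (-6.3 and +6.8 mm for the 14 mm bar). I hand it in.

```bash
python3 -c "
from workcell import bot; print(bot.job_done())"
```

```text
the job is handed in; nothing more can be done
None
```

The quartz is in the dish, so I pulled the lever to the third rib (about 1.25 rad, bar within about 0.3 mm of the rib line) and handed the job in at about 5 s with the gripper still holding it; nothing else was moved.

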